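Wind the clamp tensioner to the tall post

TASK

Wind up the ratchet tensioner on the bench: take its wooden bar knob and turn it clockwise (seen from above) until the steel pointer stands at the tall post, not at a short one. The sprung pawl must catch the wheel there: go a little past the post so that it drops in behind the tooth, then let go and let the wheel settle back against the pawl.

Things in the scene. Friction and masses are not known exactly. Their poses are not given: they have to be found in the camera images.
- knob_grip (a point): Middle of the knob, on the wheel's upright axis, 85 mm above the bench. The knob: dark wooden bar 74 long, 18 wide, 38 mm high (66 to 104 mm above the bench), lying along the line from here to pointer_tip; grip across the 18 mm. Below: toothed steel wheel, 91 mm across, on a fixed wooden base 156 x 156 x 18 mm. Ratchet: turns clockwise only; a spring of about 0.15 N m pulls it back onto the pawl.
- pointer_tip (a point): Tip of the flat steel pointer under one end of the knob, turning with it: 57 mm from the wheel's axis, 45 mm above the bench. The wheel has 15 teeth, so it catches every 24 degrees, three of these catches with the pointer in line with a post. It starts one, two or three teeth before the tall post: at most 72 degrees to turn, in one grasp.
- tall_post: Fixed steel post 9 mm thick, 45 mm high, its top 63 mm above the bench; origin in its foot, 70 mm from the wheel's axis. Two more posts are only 16 mm high; the three stand 24 degrees apart beside the wheel, in any order. The pawl drops in when the pointer is 1 to 4 degrees past a post; let go between there and 20 degrees past, the wheel springs back to that post.
- pawl (a joint): Small sprung steel pawl on the base at the wheel's rim, on the side away from the posts: about 0 rad when it has dropped in behind a tooth, growing to about 0.17 rad on the top of a tooth. It moves by itself as the wheel turns; leave it alone.

How it is judged:
At the end, for the whole second after the job is handed in: The pointer stands at the tall post (tip within 17.5 mm of the post's axis seen from above, that is within 10 degrees of pointing at it), and the pawl has dropped in behind the tooth (below 0.06 rad) and is at rest (horizontal distance between pointer_tip and tall_post below 0.0175 m and value of joint pawl below 0.06 rad and velocity of joint pawl below 0.1 rad/s); the robot touches nothing.
It also fails if it takes over 32 s, if anything falls off the work surface, if the arm or the gripper's body presses on something with over 40 N, if the wrist force passes 120 N, or if a joint passes its speed limit or range.

ROBOT

A 6-joint arm with a two-finger parallel gripper is mounted at the origin on the work surface; the furniture and walls round the work are solid. World frame = base frame: x ahead of the robot, y to its left, z up, the work surface at z = 0. Lengths are in m, angles in rad, forces in N, time in s.
With the tool pointing down it reaches from about 0.25 to 0.775 m from the base axis. Payload 4 kg.
Tool frame: the origin (TCP) lies midway between the tips of the shut fingers; the grasp point (between the pads) lies 19 mm behind it (manip.grasp_offset is the distance from the TCP to the grasp point, in m); z points along the fingers, y is the line along which they close (so a half turn about z gives the same grasp; the last joint's range is limited). The gripper opens to 85 mm and grips with 20 to 120 N. Pads are 22 mm wide; open, the fingers measure 114 mm over their backs; the gripper's body (76 mm by 85 mm) begins 54 mm behind the grasp point. The pads swing forward as they close: fully open they stand 13 mm farther back than shut.
Start: joints at [-1.324, 0.087, 1.371, -0, 1.684, -0.103], TCP at [0.188, -0.517, 0.231] pointing down, gripper open.
Joint ranges: [-3.1, 3.1], [-0.76, 2.03], [0.27, 2.55], [-1.08, 4.22], [0.17, 2.65], [-2.57, 2.57]. Speed limits (rad/s): [2.79, 2.79, 3.14, 3.14, 3.14, 3.14].

INTERFACE

Orientations are given as a 3x3 rotation matrix whose columns are the frame's x, y, z axes.
In Python, from station import telemetry, eyes, manip gives the robot as it stands. The module is installed in compiled form; this text tells all that it offers.
- The arm moves only by the shell command python3 -m inch 'ROWS' [FORCE]. ROWS is JSON, a list of rows, each an object of numbers: "gripper": the closure, from 0 (fully open) to 1 (shut); "dx", "dy", "dz": the shift along the tool's x, y, z in cm; "rx", "ry", "rz": the turn, a rotation vector about the tool's x, y, z in rad. A call has 1 to 10 rows; each row shifts and turns the commanded pose from where the row before left it, along the tool's axes as they then stand; what a row does not reach is not made up. A row lasts 1/12 s, in which the tool goes at most 41.7 mm and 7.16 degrees, less where a joint would pass 70% of its speed; a pose out of reach is approached as far as the arm can. A call is refused whole if a number of a shift passes 4.17 or a number of a turn 0.125, either way. A call with a gripper value outside its range is refused whole. The fingers move at their own pace and stop on an object; FORCE is the grip in N (left out, the last holds). Time passes only in rows, so rows that do not move let the fingers close. It gives the time, the measured TCP pose, the force, the opening and the grip force at its end, in the units of the state.
- telemetry.state(): the state, without advancing time (a new reading comes with each control period).
- eyes.camera(name): name is "scene" or "top" or "wrist"; returns a dict with "frame" (400x640x3 uint8, red, green, blue), "z_map" (400x640 float32, m along the optical axis (not along the pixel's ray), 0 where there is no reading), "fx", "fy", "cx", "cy" (pixels), "k1" (the pictures are not rectified: a ray, as slopes to the right and down, at radius r is drawn at 1 + k1 r^2 times it, then the intrinsics apply), "origin" and "rotation" of the camera in the world. Camera axes: x right, y down, z forward; pixel columns grow to the right and rows downward; lengths in m; the calibration is good to about 2 mm. A picture is of the moment at which its call begins.
- manip.sign_off(): hands the job in; it is judged then, once.
The state is a dict: "t": time; "q": joint angles; "joint_vel": joint speeds; "effort": joint torques, N m; "tool_pos": TCP position; "tcp_rot": TCP orientation; "ft_force": force on the tool from outside, world axes, zero at the start; "torque": the same for the moment, N m; "grip_width": opening from 0.0 (shut) to 1.0 (fully open); "gripper_force": force on a finger pad.
Only numpy, scipy, OpenCV 4.12 (cv2) and the standard library are available. Lean on these libraries where they do the work, as an engineer would, in place of code of your own. Each camera call takes 0.05 s, during which the arm holds its last target. There are 200 camera calls.

## Working session

There is one attempt and no reset: what is moved stays moved. The work goes in short steps, Python scripts to look and compute and a shell command to move; the robot and the scene stay as the last step left them, time stands still between calls to the robot, and variables do not carry over. Pictures are saved under pics/ and viewed, at most 10 in all, crops included, and the job is handed in when it is done.

```bash
mkdir -p pics; cat > h.py <<'E'
import numpy as np, cv2
from station import telemetry, eyes, manip
def snap(n,f):
    c=eyes.camera(n); cv2.imwrite(f'pics/{f}.png',c['frame'][:,:,::-1]); np.save(f'pics/{f}.npy',c,allow_pickle=True); return c
def load(f): return np.load(f'pics/{f}.npy',allow_pickle=True).item()
def ray(c,u,v):
    K=np.array([[c['fx'],0,c['cx']],[0,c['fy'],c['cy']],[0,0,1.]])
    p=cv2.undistortPoints(np.array([[[u,v]]],float),K,np.array([c['k1'],0,0,0.]))[0,0]
    # r in undistorted slopes -> cv2 model matches
    return np.array(c['rotation'])@np.array([p[0],p[1],1])
def plane(c,u,v,z):
    d=ray(c,u,v); o=np.array(c['origin']); return o+d*(z-o[2])/d[2]
def depthpt(c,u,v):
    return np.array(c['origin'])+ray(c,u,v)*c['z_map'][int(v),int(u)]
def cloud(c):
    h,w=c['z_map'].shape; vv,uu=np.mgrid[:h,:w]
    K=np.array([[c['fx'],0,c['cx']],[0,c['fy'],c['cy']],[0,0,1.]])
    p=cv2.undistortPoints(np.stack([uu,vv],-1).reshape(-1,1,2).astype(float),K,np.array([c['k1'],0,0,0.]))[:,0]
    d=np.c_[p,np.ones(len(p))]*c['z_map'].reshape(-1,1)
    return (d@np.array(c['rotation']).T+np.array(c['origin'])).reshape(h,w,3)
E
python3 - <<'E'
from h import *
for n in ('scene','top'):
    c=snap(n,n); print(n,np.round(c['origin'],3),np.round(c['rotation'],2).tolist(),c['fx'],c['k1'])
s=telemetry.state(); print(s['t'],s['tool_pos'],np.round(s['tcp_rot'],3).tolist())
E
```

```text
scene [0.112 0.974 0.485] [[-0.93, -0.16, 0.33], [-0.37, 0.44, -0.82], [-0.01, -0.89, -0.47]] 457.56480840383165 -0.13178705565558171
top [0.294 0.294 0.906] [[0.03, -0.99, 0.16], [-1.0, -0.02, 0.01], [-0.0, -0.16, -0.99]] 464.83961654256956 0.04200492164825192
0.1 [ 0.1883553  -0.51625689  0.23025376] [[0.939, 0.343, -0.001], [0.343, -0.939, 0.002], [0.0, -0.002, -1.0]]
```

View pics/top.png

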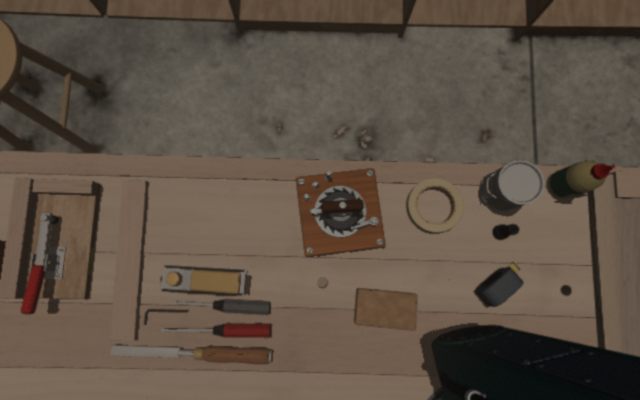

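View pics/scene.png

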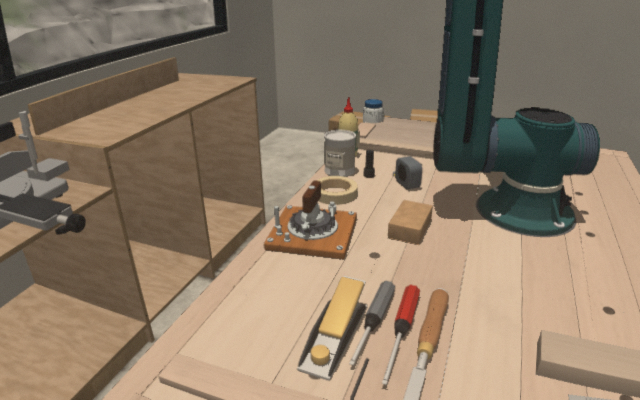

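```bash
python3 - <<'E'
from h import *
t=load('top'); s=load('scene')
a=cv2.resize(t['frame'][160:265,285:395],None,fx=5,fy=5,interpolation=cv2.INTER_CUBIC)
b=cv2.resize(s['frame'][170:260,260:365],None,fx=5,fy=5,interpolation=cv2.INTER_CUBIC)
for f,i in (('ct',a),('cs',b)): cv2.imwrite(f'pics/{f}.png',np.clip(i[:,:,::-1]*1.4,0,255))
P=cloud(t)
for u,v in [(342,205),(328,176),(316,183),(304,197),(315,211)]: print(u,v,np.round(P[v,u],3), np.round(plane(t,u,v,.104),3),np.round(plane(t,u,v,.063),3))
E
```

```text
342 205 [0.409 0.252 0.104] [0.409 0.252 0.104] [0.415 0.25  0.063]
328 176 [0.472 0.276 0.049] [0.46  0.277 0.104] [0.469 0.276 0.063]
316 183 [0.461 0.298 0.031] [0.447 0.298 0.104] [0.455 0.298 0.063]
304 197 [0.433 0.321 0.031] [0.422 0.318 0.104] [0.428 0.32  0.063]
315 211 [0.405 0.299 0.048] [0.398 0.299 0.104] [0.403 0.299 0.063][ WARN:0@0.256] global loadsave.cpp:1063 imwrite_ Unsupported depth image for selected encoder is fallbacked to CV_8U.
```

View pics/ct.png

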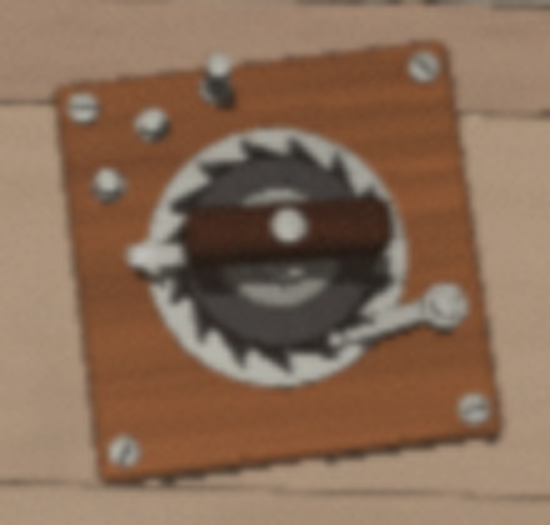

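View pics/cs.png

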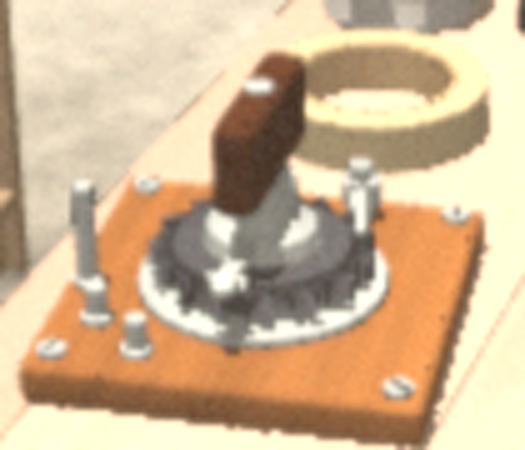

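The top crop shows the pointer at full-image (311,211), the knob screw at (342.6,205.2), the short posts at (306,197) and (315,184), and the tall post's top at (329,173). The tall post is last going clockwise, so the turn should be three teeth, 72 degrees.

```bash
python3 - <<'E'
from h import *
t=load('top'); P=cloud(t)
f=t['frame'].astype(int)
# knob top by height
m=(abs(P[...,2]-.104)<.006)&(abs(P[...,0]-.41)<.06)&(abs(P[...,1]-.25)<.06)
uv=np.argwhere(m)[:,::-1].astype(np.float32)
(r)=cv2.minAreaRect(uv); box=np.array([plane(t,u,v,.104)[:2] for u,v in cv2.boxPoints(r)])
k=box.mean(0); print('knob',m.sum(),k,'sides',np.linalg.norm(np.diff(box,axis=0),axis=1), np.median(P[m],0))
e=np.diff(box,axis=0); e=e[np.argmax(np.linalg.norm(e,axis=1))]; print('bar ang',np.degrees(np.arctan2(e[1],e[0])))
print('screw',plane(t,342.6,205.2,.105))
C=plane(t,342.6,205.2,.105)[:2]; C=(C+k)/2
for n,u,v,z in [('tip',311.5,211.4,.045),('s1',306.4,196.6,.034),('s2',315.4,184.4,.034),('tall',328.8,172.6,.063)]:
    p=plane(t,u,v,z)[:2]; d=p-C; print(n,p,np.linalg.norm(d),np.degrees(np.arctan2(d[1],d[0])))
s=load('scene'); Q=np.r_[P.reshape(-1,3),cloud(s).reshape(-1,3)]
q=Q[(Q[:,0]>.1)&(Q[:,0]<.52)&(Q[:,1]>-.35)&(Q[:,1]<.4)&(Q[:,2]<.2)]; i=q[:,2].argmax(); print('max',q[i])
E
```

```text
knob 411 [0.40920932 0.25198816] sides [0.07338861 0.01788063 0.07312518] [0.40925431 0.25184073 0.10220278]
bar ang -84.93078413646856
screw [0.4087966  0.25078136 0.105     ]
tip [0.40423781 0.30538853] 0.05421358967992106 95.04257015031402
s1 [0.43372493 0.31598756] 0.06917150631960654 69.05933093734478
s2 [0.45772939 0.29949474] 0.06847506836848014 44.6352628241384
tall [0.47513532 0.27506131] 0.07024291728907862 19.69826250959836
max [0.10431297 0.06393625 0.19995239]
```

```bash
R='x'; python3 -m inch '[{"dx":2.35,"dy":-3.22,"gripper":0},{"dx":2.35,"dy":-3.22},{"dx":2.35,"dy":-3.22},{"dx":2.35,"dy":-3.22},{"dx":2.35,"dy":-3.22},{"dx":2.35,"dy":-3.22},{"dx":2.35,"dy":-3.22},{"dx":2.35,"dy":-3.22},{"dx":2.35,"dy":-3.22},{"dx":2.35,"dy":-3.22}]' 
python3 -m inch '[{"dx":2.35,"dy":-3.22},{"dx":2.35,"dy":-3.22},{"dx":2.35,"dy":-3.22},{"dx":2.35,"dy":-3.22},{"dx":2.35,"dy":-3.22},{"dx":2.35,"dy":-3.22},{"dx":2.35,"dy":-3.22},{"dx":2.35,"dy":-3.22},{"dx":2.35,"dy":-3.22},{"dx":2.35,"dy":-3.22}]'
python3 -m inch '[{"rz":-0.12},{"rz":-0.12},{"rz":-0.12},{"rz":-0.12},{"rz":-0.12},{"rz":-0.12},{"rz":-0.12},{"rz":-0.12},{"rz":-0.12},{"rz":-0.12}]'
cat >> h.py <<'E'
def go(x,y,z,bar):
    s=telemetry.state(); R=np.array(s['tcp_rot']); d=R.T@(np.array([x,y,z])-s['tool_pos'])
    yaw=np.degrees(np.arctan2(R[1,0],R[0,0]))
    print('t',s['t'],'pos',np.round(s['tool_pos'],4),'yaw',yaw,'d cm',np.round(d*100,2),'rz',np.radians(yaw-bar),'z ax',np.round(R[:,2],3),'q6',s['q'][5],s['grip_width'],s['gripper_force'],np.round(s['ft_force'],1),np.round(s['torque'],2))
E
python3 -c "
from h import *
go(.409,.2517,.15,95)"
```

```text
t 0.1 pos [ 0.1884 -0.5163  0.2303] yaw 20.04055748106669 d cm [ 47.04 -64.57   8.16] rz -1.3082890774148181 z ax [-0.001  0.002 -1.   ] q6 -0.10309770006699821 0.9979059613007124 0.0 [-0.8 -0.3  0.1] [ 0.01 -0.02 -0.01]invalid input
invalid input
invalid input
```

```bash
python3 -m inch '[{"dx":2.35,"dy":-3.22,"dz":0,"rx":0,"ry":0,"rz":0,"gripper":0}]'
```

```text
t: 0.18
tool_pos: [0.1979, -0.4818, 0.228]
tcp_rot: [[0.941, 0.338, -0.003], [0.338, -0.941, 0.002], [-0.002, -0.003, -1.0]]
ft_force: [0.5, 0.1, -0.1]
grip_width: 0.999
gripper_force: 0.0
```

All seven keys are required in each row.

```bash
python3 -m inch '[{"dx":2.35,"dy":-3.22,"dz":0,"rx":0,"ry":0,"rz":0,"gripper":0},{"dx":2.35,"dy":-3.22,"dz":0,"rx":0,"ry":0,"rz":0,"gripper":0},{"dx":2.35,"dy":-3.22,"dz":0,"rx":0,"ry":0,"rz":0,"gripper":0},{"dx":2.35,"dy":-3.22,"dz":0,"rx":0,"ry":0,"rz":0,"gripper":0},{"dx":2.35,"dy":-3.22,"dz":0,"rx":0,"ry":0,"rz":0,"gripper":0},{"dx":2.35,"dy":-3.22,"dz":0,"rx":0,"ry":0,"rz":0,"gripper":0},{"dx":2.35,"dy":-3.22,"dz":0,"rx":0,"ry":0,"rz":0,"gripper":0},{"dx":2.35,"dy":-3.22,"dz":0,"rx":0,"ry":0,"rz":0,"gripper":0},{"dx":2.35,"dy":-3.22,"dz":0,"rx":0,"ry":0,"rz":0,"gripper":0},{"dx":2.35,"dy":-3.22,"dz":0,"rx":0,"ry":0,"rz":0,"gripper":0}]'
python3 -m inch '[{"dx":2.35,"dy":-3.22,"dz":0,"rx":0,"ry":0,"rz":0,"gripper":0},{"dx":2.35,"dy":-3.22,"dz":0,"rx":0,"ry":0,"rz":0,"gripper":0},{"dx":2.35,"dy":-3.22,"dz":0,"rx":0,"ry":0,"rz":0,"gripper":0},{"dx":2.35,"dy":-3.22,"dz":0,"rx":0,"ry":0,"rz":0,"gripper":0},{"dx":2.35,"dy":-3.22,"dz":0,"rx":0,"ry":0,"rz":0,"gripper":0},{"dx":2.35,"dy":-3.22,"dz":0,"rx":0,"ry":0,"rz":0,"gripper":0},{"dx":2.35,"dy":-3.22,"dz":0,"rx":0,"ry":0,"rz":0,"gripper":0},{"dx":2.35,"dy":-3.22,"dz":0,"rx":0,"ry":0,"rz":0,"gripper":0},{"dx":2.35,"dy":-3.22,"dz":0,"rx":0,"ry":0,"rz":0,"gripper":0}]'
python3 -m inch '[{"dx":0,"dy":0,"dz":0,"rx":0,"ry":0,"rz":-0.12,"gripper":0},{"dx":0,"dy":0,"dz":0,"rx":0,"ry":0,"rz":-0.12,"gripper":0},{"dx":0,"dy":0,"dz":0,"rx":0,"ry":0,"rz":-0.12,"gripper":0},{"dx":0,"dy":0,"dz":0,"rx":0,"ry":0,"rz":-0.12,"gripper":0},{"dx":0,"dy":0,"dz":0,"rx":0,"ry":0,"rz":-0.12,"gripper":0},{"dx":0,"dy":0,"dz":0,"rx":0,"ry":0,"rz":-0.12,"gripper":0},{"dx":0,"dy":0,"dz":0,"rx":0,"ry":0,"rz":-0.12,"gripper":0},{"dx":0,"dy":0,"dz":0,"rx":0,"ry":0,"rz":-0.12,"gripper":0},{"dx":0,"dy":0,"dz":0,"rx":0,"ry":0,"rz":-0.12,"gripper":0},{"dx":0,"dy":0,"dz":0,"rx":0,"ry":0,"rz":-0.12,"gripper":0}]'
python3 -c "
from h import *
go(.409,.2517,.15,95)"
```

```text
t: 1.02
tool_pos: [0.3096, -0.0935, 0.231]
tcp_rot: [[0.94, 0.342, 0.0], [0.342, -0.94, -0.0], [0.0, 0.0, -1.0]]
ft_force: [0.7, 0.7, 0.1]
grip_width: 1.001
gripper_force: 0.0
t: 1.77
tool_pos: [0.409, 0.2515, 0.2307]
tcp_rot: [[0.939, 0.344, -0.0], [0.344, -0.939, -0.001], [-0.001, 0.0, -1.0]]
ft_force: [0.4, -1.4, 0.5]
grip_width: 0.998
gripper_force: 0.0
t: 2.6
tool_pos: [0.409, 0.2492, 0.2307]
tcp_rot: [[0.015, 1.0, -0.001], [1.0, -0.015, -0.001], [-0.001, -0.001, -1.0]]
ft_force: [-0.0, 0.2, 0.4]
grip_width: 1.002
gripper_force: 0.0
t 2.6 pos [0.409  0.2492 0.2307] yaw 89.13803191185421 d cm [0.25 0.   8.07] rz -0.10231064378498116 z ax [-0.001 -0.001 -1.   ] q6 0.4439128132355621 1.0016559315866909 0.0 [-0.   0.2  0.4] [ 0.03 -0.01  0.05]
```

```bash
python3 -m inch '[{"dx":0.25,"dy":0,"dz":2.5,"rx":0,"ry":0,"rz":-0.1,"gripper":0},{"dx":0,"dy":0,"dz":2.5,"rx":0,"ry":0,"rz":0,"gripper":0},{"dx":0,"dy":0,"dz":2,"rx":0,"ry":0,"rz":0,"gripper":0},{"dx":0,"dy":0,"dz":0,"rx":0,"ry":0,"rz":0,"gripper":0},{"dx":0,"dy":0,"dz":0,"rx":0,"ry":0,"rz":0,"gripper":0}]'
python3 - <<'E'
from h import *
c=snap('wrist','w1'); P=cloud(c)
m=(abs(P[...,2]-.104)<.008)&(abs(P[...,0]-.41)<.05)&(abs(P[...,1]-.25)<.06)
uv=np.argwhere(m)[:,::-1].astype(np.float32); print(len(uv))
if len(uv)>50:
    box=np.array([plane(c,u,v,.104)[:2] for u,v in cv2.boxPoints(cv2.minAreaRect(uv))]); e=np.diff(box,axis=0); l=np.linalg.norm(e,axis=1); e=e[l.argmax()]
    print(box.mean(0),l,np.degrees(np.arctan2(e[1],e[0])))
go(.409,.2517,.07,95)
E
```

```text
t: 3.02
tool_pos: [0.4084, 0.2514, 0.1599]
tcp_rot: [[-0.079, 0.997, -0.003], [0.997, 0.079, -0.002], [-0.001, -0.004, -1.0]]
ft_force: [-0.1, -0.8, 0.1]
grip_width: 0.998
gripper_force: 0.0
2216
[0.41030861 0.25106647] [0.01650136 0.07112017 0.01827873] -84.599379332423
t 3.0667 pos [0.4094 0.2519 0.1616] yaw 94.52447825142144 d cm [-0.01 -0.04  9.16] rz -0.008299420177536501 z ax [-0. -0. -1.] q6 0.354596618051764 0.9990160527568577 0.0 [-0.3  0.5  0.5] [ 0.02 -0.    0.  ]
```

View pics/w1.png

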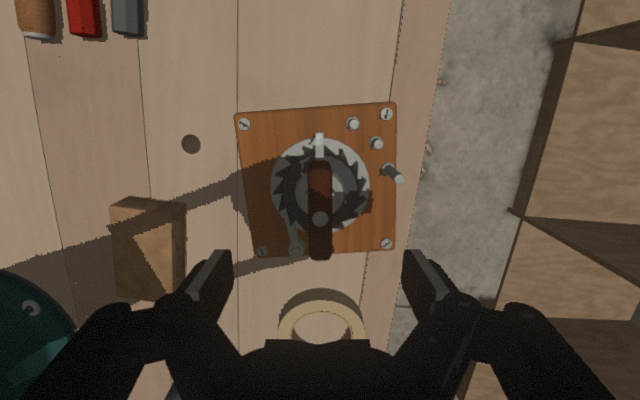

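The wrist view shows the bar at (320,210) centred between the fingers and the tall post at (393,174). Both views agree on the axis within 1.5 mm. Next I descend and grip.

```bash
python3 -m inch '[{"dx":0,"dy":0,"dz":2.5,"rx":0,"ry":0,"rz":0,"gripper":0},{"dx":0,"dy":0,"dz":2.5,"rx":0,"ry":0,"rz":0,"gripper":0},{"dx":0,"dy":0,"dz":2.5,"rx":0,"ry":0,"rz":0,"gripper":0},{"dx":0,"dy":0,"dz":1.6,"rx":0,"ry":0,"rz":0,"gripper":0},{"dx":0,"dy":0,"dz":0,"rx":0,"ry":0,"rz":0,"gripper":0},{"dx":0,"dy":0,"dz":0,"rx":0,"ry":0,"rz":0,"gripper":0.6},{"dx":0,"dy":0,"dz":0,"rx":0,"ry":0,"rz":0,"gripper":0.7},{"dx":0,"dy":0,"dz":0,"rx":0,"ry":0,"rz":0,"gripper":1},{"dx":0,"dy":0,"dz":0,"rx":0,"ry":0,"rz":0,"gripper":1},{"dx":0,"dy":0,"dz":0,"rx":0,"ry":0,"rz":0,"gripper":1}]' 50
python3 -m inch '[{"dx":0,"dy":0,"dz":0,"rx":0,"ry":0,"rz":0,"gripper":1},{"dx":0,"dy":0,"dz":0,"rx":0,"ry":0,"rz":0,"gripper":1},{"dx":0,"dy":0,"dz":0,"rx":0,"ry":0,"rz":0,"gripper":1},{"dx":0,"dy":0,"dz":0,"rx":0,"ry":0,"rz":0,"gripper":1}]' 
python3 -c "
from h import *
go(.4095,.2516,.07,95)"
```

```text
t: 3.9
tool_pos: [0.4102, 0.2522, 0.0717]
tcp_rot: [[-0.079, 0.997, 0.002], [0.997, 0.079, 0.001], [0.001, 0.003, -1.0]]
ft_force: [-0.1, -0.4, 0.9]
grip_width: 0.297
gripper_force: 0.0
t: 4.23
tool_pos: [0.4102, 0.2521, 0.0715]
tcp_rot: [[-0.079, 0.997, 0.002], [0.997, 0.079, 0.001], [0.001, 0.002, -1.0]]
ft_force: [-1.0, -0.2, 5.9]
grip_width: 0.201
gripper_force: 50.9
t 4.2333 pos [0.4102 0.2521 0.0715] yaw 94.53162446337896 d cm [-0.05 -0.07  0.15] rz -0.00817469524983241 z ax [ 0.002  0.001 -1.   ] q6 0.3544562386719813 0.20140274361861016 50.93710899353027 [-1.  -0.2  5.9] [-0.08  0.09  0.1 ]
```

```bash
python3 -m inch '[{"dx":0,"dy":0,"dz":0,"rx":0,"ry":0,"rz":0.04,"gripper":1},{"dx":0,"dy":0,"dz":0,"rx":0,"ry":0,"rz":0.06,"gripper":1},{"dx":0,"dy":0,"dz":0,"rx":0,"ry":0,"rz":0.06,"gripper":1},{"dx":0,"dy":0,"dz":0,"rx":0,"ry":0,"rz":0.06,"gripper":1},{"dx":0,"dy":0,"dz":0,"rx":0,"ry":0,"rz":0.06,"gripper":1},{"dx":0,"dy":0,"dz":0,"rx":0,"ry":0,"rz":0.06,"gripper":1},{"dx":0,"dy":0,"dz":0,"rx":0,"ry":0,"rz":0.06,"gripper":1},{"dx":0,"dy":0,"dz":0,"rx":0,"ry":0,"rz":0.06,"gripper":1},{"dx":0,"dy":0,"dz":0,"rx":0,"ry":0,"rz":0.06,"gripper":1},{"dx":0,"dy":0,"dz":0,"rx":0,"ry":0,"rz":0.06,"gripper":1}]' 70
python3 -c "
from h import *
go(.4102,.2521,.0715,13)"
```

```text
t: 5.07
tool_pos: [0.4116, 0.2519, 0.0716]
tcp_rot: [[0.483, 0.876, 0.005], [0.876, -0.483, 0.0], [0.003, 0.005, -1.0]]
ft_force: [4.5, -1.2, 2.4]
grip_width: 0.201
gripper_force: 69.0
t 5.0667 pos [0.4116 0.2519 0.0716] yaw 61.14086903674701 d cm [-0.05 -0.14  0.01] rz 0.8402166694626264 z ax [ 0.005  0.    -1.   ] q6 0.9370423115503352 0.20137372452689625 69.01273369789124 [ 4.5 -1.2  2.4] [-0.17 -0.37  0.23]
```

```bash
python3 -m inch '[{"dx":0,"dy":-0.05,"dz":0,"rx":0,"ry":0,"rz":0.06,"gripper":1},{"dx":0,"dy":-0.05,"dz":0,"rx":0,"ry":0,"rz":0.06,"gripper":1},{"dx":0,"dy":0,"dz":0,"rx":0,"ry":0,"rz":0.06,"gripper":1},{"dx":0,"dy":0,"dz":0,"rx":0,"ry":0,"rz":0.06,"gripper":1},{"dx":0,"dy":0,"dz":0,"rx":0,"ry":0,"rz":0.06,"gripper":1},{"dx":0,"dy":0,"dz":0,"rx":0,"ry":0,"rz":0.06,"gripper":1},{"dx":0,"dy":0,"dz":0,"rx":0,"ry":0,"rz":0.06,"gripper":1},{"dx":0,"dy":0,"dz":0,"rx":0,"ry":0,"rz":0.06,"gripper":1},{"dx":0,"dy":0,"dz":0,"rx":0,"ry":0,"rz":0.06,"gripper":1},{"dx":0,"dy":0,"dz":0,"rx":0,"ry":0,"rz":0.06,"gripper":1}]' >/dev/null
python3 -m inch '[{"dx":0,"dy":0,"dz":0,"rx":0,"ry":0,"rz":0.06,"gripper":1},{"dx":0,"dy":0,"dz":0,"rx":0,"ry":0,"rz":0.06,"gripper":1},{"dx":0,"dy":0,"dz":0,"rx":0,"ry":0,"rz":0.06,"gripper":1},{"dx":0,"dy":0,"dz":0,"rx":0,"ry":0,"rz":0,"gripper":1},{"dx":0,"dy":0,"dz":0,"rx":0,"ry":0,"rz":0,"gripper":1}]'
python3 - <<'E'
from h import *
go(.4102,.2521,.0715,13)
c=snap('wrist','w2'); snap('scene','s2')
E
```

```text
t: 6.32
tool_pos: [0.4128, 0.2504, 0.0715]
tcp_rot: [[0.959, 0.285, 0.009], [0.285, -0.959, -0.004], [0.008, 0.006, -1.0]]
ft_force: [10.7, -7.7, 1.3]
grip_width: 0.198
gripper_force: 68.8
t 6.3167 pos [0.4128 0.2504 0.0715] yaw 16.554550201212678 d cm [-0.2  -0.24  0.  ] rz 0.06203860443858816 z ax [ 0.009 -0.004 -1.   ] q6 1.716052933711947 0.1975863510225986 68.84950518608093 [10.7 -7.7  1.3] [-0.82 -1.06  0.19]
```

View pics/w2.png

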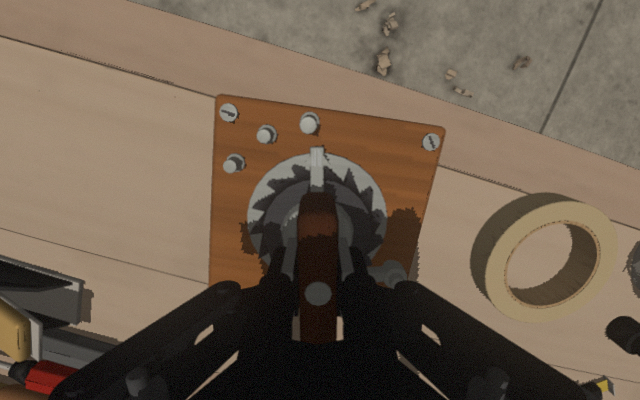

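The pointer (317,150) is a few degrees past the tall post (310,123). I'll go about 4 degrees further for margin, then release.

```bash
python3 -m inch '[{"dx":0.05,"dy":0.1,"dz":0,"rx":0,"ry":0,"rz":0.04,"gripper":1},{"dx":0,"dy":0,"dz":0,"rx":0,"ry":0,"rz":0.03,"gripper":1},{"dx":0,"dy":0,"dz":0,"rx":0,"ry":0,"rz":0,"gripper":1},{"dx":0,"dy":0,"dz":0,"rx":0,"ry":0,"rz":0,"gripper":1}]'
python3 -m inch '[{"dx":0,"dy":0,"dz":0,"rx":0,"ry":0,"rz":0,"gripper":0.5},{"dx":0,"dy":0,"dz":0,"rx":0,"ry":0,"rz":0,"gripper":0.3},{"dx":0,"dy":0,"dz":0,"rx":0,"ry":0,"rz":0,"gripper":0},{"dx":0,"dy":0,"dz":0,"rx":0,"ry":0,"rz":0,"gripper":0},{"dx":0,"dy":0,"dz":0,"rx":0,"ry":0,"rz":0,"gripper":0},{"dx":0,"dy":0,"dz":0,"rx":0,"ry":0,"rz":0,"gripper":0},{"dx":0,"dy":0,"dz":0,"rx":0,"ry":0,"rz":0,"gripper":0}]'
python3 -m inch '[{"dx":0,"dy":0,"dz":-1,"rx":0,"ry":0,"rz":0,"gripper":0},{"dx":0,"dy":0,"dz":-2,"rx":0,"ry":0,"rz":0,"gripper":0},{"dx":0,"dy":0,"dz":-2,"rx":0,"ry":0,"rz":0,"gripper":0},{"dx":0,"dy":0,"dz":-3,"rx":0,"ry":0,"rz":0,"gripper":0},{"dx":0,"dy":0,"dz":-3,"rx":0,"ry":0,"rz":0,"gripper":0},{"dx":0,"dy":0,"dz":0,"rx":0,"ry":0,"rz":0,"gripper":0},{"dx":0,"dy":0,"dz":0,"rx":0,"ry":0,"rz":0,"gripper":0}]'
python3 - <<'E'
from h import *
go(.4102,.2521,.0715,13)
c=snap('wrist','w3'); P=cloud(c)
m=(abs(P[...,2]-.104)<.008)&(abs(P[...,0]-.41)<.06)&(abs(P[...,1]-.25)<.06)
box=np.array([plane(c,u,v,.104)[:2] for u,v in cv2.boxPoints(cv2.minAreaRect(np.argwhere(m)[:,::-1].astype(np.float32)))]); e=np.diff(box,axis=0); l=np.linalg.norm(e,axis=1); e=e[l.argmax()]
print(box.mean(0),l,np.degrees(np.arctan2(e[1],e[0])))
E
```

```text
t: 6.75
tool_pos: [0.4128, 0.2502, 0.0715]
tcp_rot: [[0.976, 0.217, 0.008], [0.217, -0.976, -0.002], [0.007, 0.004, -1.0]]
ft_force: [8.7, -4.9, 2.0]
grip_width: 0.203
gripper_force: 69.0
t: 7.33
tool_pos: [0.4091, 0.2516, 0.0702]
tcp_rot: [[0.976, 0.218, -0.0], [0.218, -0.976, -0.0], [-0.0, 0.0, -1.0]]
ft_force: [0.4, 0.1, 1.0]
grip_width: 0.994
gripper_force: 0.0
t: 7.92
tool_pos: [0.4107, 0.2522, 0.1837]
tcp_rot: [[0.976, 0.218, 0.006], [0.218, -0.976, 0.003], [0.006, -0.001, -1.0]]
ft_force: [0.2, 0.3, -0.0]
grip_width: 0.996
gripper_force: 0.0
t 7.9167 pos [0.4107 0.2522 0.1837] yaw 12.594443031182037 d cm [-0.12  0.02 11.22] rz -0.007078304410281438 z ax [ 0.006  0.003 -1.   ] q6 1.7840833508793132 0.9963940990744864 0.0 [ 0.2  0.3 -0. ] [ 0.   -0.01  0.03]
[0.41237227 0.2490611 ] [0.01729361 0.07173537 0.01890409] -156.80457885600364
```

View pics/w3.png

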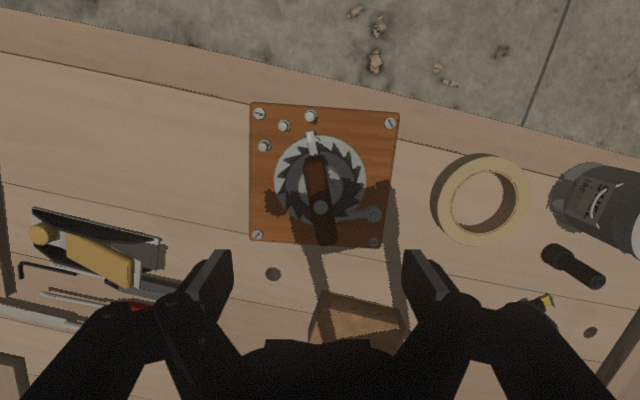

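The wheel has sprung back. The bar now points at 23.2°, 72° from its start, and the pointer (311,133) is in line with the tall post (311,116). The gripper is clear of everything.

```bash
python3 -c "
from station import manip
print(manip.sign_off())"
```

```text
the job is handed in; nothing more can be done
None
```

I wound the wheel three teeth clockwise, 72°; after release it settled back with the pointer in line with the tall post, and I handed the job in with the gripper clear at about 8 s, with no verdict returned.

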